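Clamp a connecting rod upright for machining its joint face

TASK

Take the shorter of the two connecting rods that stand on the bench and stand it upright on the clamp's bed between the two jaws, near the middle of the jaws and with its flat sides facing them, and let go of it. Then turn the T-handle clockwise until the resistance rises clearly and the rod is held firm, without overtightening. Do not tip the rod over, and leave the longer rod, the oil can, the standing pin and the bearing ring where they are.

Things in the scene. Friction and masses are not known exactly. Their poses are not given: they have to be found in the camera images.
- rod_center (a point): Centre (50 mm up) of the shorter connecting rod: bare steel, cap off, standing on its two feet. 100 mm tall (z up), 58 mm wide over the forked feet (x), 18 mm thick, flat sides (y); tips easily along y. Half-round arch between the feet to 38 mm up, then a beam 20 x 14 mm, at the top a round eye, 28 mm across, 18 mm thick, centre 86 mm up. About 0.25 kg. Either flat side may face either jaw.
- long_rod_center (a point): The longer connecting rod, a bystander: same shape but 130 mm tall. This point is at its centre, 65 mm above its feet.
- clamp_bed (a point): Point on the bed of the fixture clamp, 30 mm above the bench. Green base 260 (y) x 100 mm (x), fixed. z up, y the clamping direction, x along the jaws. Fixed jaw's face at y = +9 mm, moving jaw on the -y side; both 80 mm long, centred on x = 0, 28 mm high above the bed. A clamped rod is centred on y = 0. A green housing (80 x 80, top 35 mm above the bed) at y = -115 mm bears the T-handle.
- pad_face (a point): Centre of the moving jaw's face (dark steel pad on springs, 80 mm long), 14.5 mm above the bed; axes as the clamp's. The free gap runs from here to the fixed jaw's face, y = +9 mm of the clamp.
- t_handle (a point): Centre of the T-handle's cross bar, on the vertical screw axis: 71 mm above the bed, 115 mm from clamp_bed along the clamp's -y, 36 mm above the housing. Steel bar, 12 mm thick, 76 mm between the centres of its 17 mm ball ends; x runs along the bar, z up. A 14 mm stem below its middle.
- screw (a joint): T-handle turn, rad; grows clockwise seen from above, closing the jaw. 0 = open (bar along the clamp's x), limit 4.2. Gap between jaws = 27 mm - 6 mm per rad, so it meets the rod near 1.5; then clamping force grows 48 N per rad. Turning takes 0.18 N m, plus 0.29 N m per rad past contact (a moment still felt when stopped). It stays where left up to about 30 N, and springs back to that if tighter.
- rod: The shorter connecting rod itself; origin on its underside, mid-way between the feet, axes as for rod_center.
- pad: The sprung pad of the moving jaw (see pad_face).
- long_rod: The longer rod itself; origin on its underside, mid-way between the feet.
- oiler: Copper pump oiler with a bent spout, 72 mm across, 185 mm tall; a bystander. Origin at the centre of its underside.
- wrist_pin: Plain steel pin standing on end, 22 mm across, 55 mm tall; a bystander. Origin at the centre of its underside.
- bearing_race: Dark steel ring lying flat, 52 mm across, 16 mm tall; a bystander. Origin at the centre of its underside.
Not all that is in view belongs to the job. Leave any green look-alike of the rod alone.

How it is judged:
By the outcome, as a careful person would: the job done as asked, in the order asked, and still so for the second after the job is handed in, with the robot touching nothing.
It also fails if it takes over 69 s, if anything falls off the work surface, if the arm or the gripper's body presses on something with over 40 N, if the wrist force passes 120 N, or if a joint passes its speed limit or range.

ROBOT

A 7-joint arm with a two-finger parallel gripper is mounted at the origin on the work surface. World frame = base frame: x ahead of the robot, y to its left, z up, the work surface at z = 0. Lengths are in m, angles in rad, forces in N, time in s.
With the tool pointing down it reaches from about 0.425 to 0.925 m from the base axis. Payload 6.8 kg.
Tool frame: the origin (TCP) lies at the very end of the fingers, on their centre line; the grasp point (between the pads) lies 19 mm behind it; z points along the fingers, y is the line along which they close (so a half turn about z gives the same grasp; the last joint's range is limited). The gripper opens to 85 mm and grips with 20 to 120 N. Pads are 22 mm wide; open, the fingers measure 114 mm over their backs; the gripper's body (76 mm by 85 mm) begins 54 mm behind the grasp point. The pads swing forward as they close: fully open they stand 13 mm farther back than shut.
Start: joints at [-1.211, 0.477, 0.022, 1.555, -0.011, 1.109, -0.083], TCP at [0.304, 0.602, 0.231] pointing down, gripper open.
Joint ranges: [-2.96, 2.96], [-0.34, 2.1], [-1.41, 1.46], [0.24, 2.44], [-1.37, 4.51], [0.17, 1.92], [-2.96, 2.96]. Speed limits (rad/s): [2.39, 2.39, 3.14, 3.14, 3.14, 3.14, 3.14].

INTERFACE

Orientations are given as a rotation vector (axis times angle).
In Python, from cell import manip, optics gives the robot as it stands.
- The arm moves only by the tool play_rows, never from a script. Its argument "moves" is a list of rows, each an object with "delta_pos": the shift along the tool's x, y, z each as a share of 0.2 m, from -1 to 1, a list of three; "angular": the turn, a rotation vector about the tool's x, y, z each as a share of 180 degrees, from -1 to 1, a list of three; "fingers": the gripper's target within -1 to 1 (shut at 1, half-way at 0, fully open at -1). In form: [{"delta_pos": [x, y, z], "angular": [rx, ry, rz], "fingers": fingers}, ...]. A call has 1 to 8 rows; each row shifts and turns the commanded pose from where the row before left it, along the tool's axes as they then stand; what a row does not reach is not made up. A row lasts 1/8 s, in which the tool goes at most 62.5 mm and 10.7 degrees, less where a joint would pass 70% of its speed; a pose out of reach is approached as far as the arm can. A call with a number of a shift or a turn outside -1 to 1 is refused whole. A call with a gripper value outside its range is refused whole. The fingers move at their own pace and stop on an object; the grip force is fixed at half the most. Time passes only in rows, so rows that do not move let the fingers close. It gives the time, the measured TCP pose, the force, the opening and the grip force at its end, in the units of the state.
- manip.sense(): the state, without advancing time (a new reading comes with each control period).
- optics.snapshot(name): name is "scene" or "top" or "wrist"; returns a dict with "img" (420x560x3 uint8, red, green, blue), "z_map" (420x560 float32, m along the optical axis (not along the pixel's ray), 0 where there is no reading), "mtx" (3x3 intrinsics, pixels), "dist_coeffs" ([k1, k2, p1, p2, k3] as OpenCV has them; the pictures are not rectified), "cam_to_world" (4x4, takes a point from camera to world coordinates). Camera axes: x right, y up, looking along -z (the intrinsics and any distortion apply to the point x, -y, -z); pixel columns grow to the right and rows downward; lengths in m; the calibration is good to about 2 mm. A picture is of the moment at which its call begins.
- manip.close_job(): hands the job in; it is judged then, once.
The state is a dict: "clock": time; "q": joint angles; "joint_velocities": joint speeds; "joint_torque": joint torques, N m; "tool_pos": TCP position; "ee_rot": TCP orientation; "contact_force": force on the tool from outside, world axes, zero at the start; "torque": the same for the moment, N m; "finger_gap": finger opening in m; "finger_force": force on a finger pad.
Only numpy, scipy, OpenCV 4.12 (cv2) and the standard library are available. Lean on these libraries where they do the work, as an engineer would, in place of code of your own. Each camera call takes 0.05 s, during which the arm holds its last target. There are 200 camera calls.

## Working session

There is one attempt and no reset: what is moved stays moved. The work goes in short steps, Python scripts to look and compute and a tool call to move; the robot and the scene stay as the last step left them, time stands still between calls to the robot, and variables do not carry over. Pictures are saved under pics/ and viewed, at most 10 in all, crops included, and the job is handed in when it is done.

Besides the shell and the picture viewer there is one more tool, called after ">>>" as name([rows], argument=value, ...), one row to a line, values as JSON. play_rows: Moves the arm, as the interface text tells. Shift numbers are shares of 0.2 m and turn numbers shares of 180 degrees, none past 1 either way. Its arguments: {"type":"object","properties":{"moves":{"type":"array"}},"required":["moves"]}

```bash
mkdir -p pics
cat > h.py <<'E'
import numpy as np, cv2, pickle
from cell import manip, optics
def snap(n,save=None):
    s=optics.snapshot(n)
    if save: cv2.imwrite(f'pics/{save}.png',s['img'][:,:,::-1]); pickle.dump(s,open(f'pics/{save}.pkl','wb'))
    return s
def ray(s,u,v):
    p=cv2.undistortPoints(np.array([[[u,v]]],float),s['mtx'],s['dist_coeffs'])[0,0]
    T=s['cam_to_world']; return T[:3,3],T[:3,:3]@np.array([p[0],-p[1],-1.])
def onz(s,u,v,z):
    o,d=ray(s,u,v); return o+d*(z-o[2])/d[2]
def dep(s,u,v):
    o,d=ray(s,u,v); return o+d*s['z_map'][int(round(v)),int(round(u))]
def cloud(s):
    H,W=s['z_map'].shape; uu,vv=np.meshgrid(np.arange(W),np.arange(H))
    p=cv2.undistortPoints(np.stack([uu,vv],-1).reshape(-1,1,2).astype(float),s['mtx'],s['dist_coeffs'])[:,0]
    d=np.c_[p[:,0],-p[:,1],-np.ones(len(p))]*s['z_map'].reshape(-1,1)
    T=s['cam_to_world']; return (d@T[:3,:3].T+T[:3,3]).reshape(H,W,3)
def tri(s1,a,s2,b):
    o1,d1=ray(s1,*a);o2,d2=ray(s2,*b); A=np.c_[d1,-d2]; t=np.linalg.lstsq(A,o2-o1,rcond=None)[0]
    return (o1+d1*t[0]+o2+d2*t[1])/2, np.linalg.norm(o1+d1*t[0]-o2-d2*t[1])
E
python3 - <<'E'
from h import *
a=snap('scene','scene');b=snap('top','top')
print(manip.sense())
cv2.imwrite('pics/both.png',np.vstack([a['img'],b['img']])[:,:,::-1])
E
```

```text
{'clock': 0.1, 'q': array([-1.21112582,  0.47769455,  0.0223585 ,  1.55634992, -0.01150886,
        1.10930167, -0.08311321]), 'joint_velocities': array([-0.0010372 , -0.00155574, -0.00011598, -0.00384324,  0.00099722,
       -0.00223433,  0.00041508]), 'joint_torque': array([ 4.34084664e-03, -5.97763324e+01,  1.61387768e+00, -2.81957370e+01,
        1.28976649e-02,  4.99266753e-03, -1.71952325e-05]), 'tool_pos': array([0.3041318 , 0.60200485, 0.23043972]), 'ee_rot': array([-7.28047640e-01, -3.05579740e+00,  2.51916392e-03]), 'contact_force': array([-0.35970688, -0.73614847, -0.9080999 ]), 'torque': array([0.03057472, 0.02783375, 0.00910693]), 'finger_force': 0.0, 'finger_gap': 0.08508701024707806}
```

View pics/scene.png

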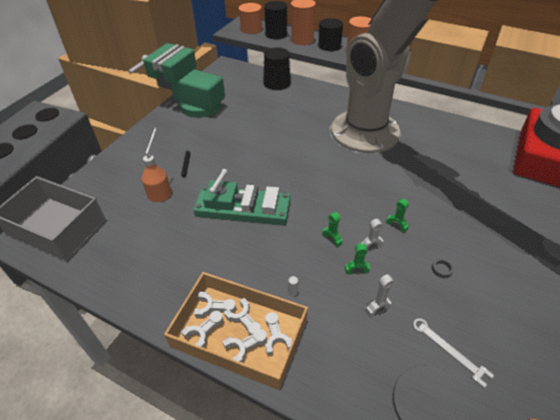

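View pics/top.png

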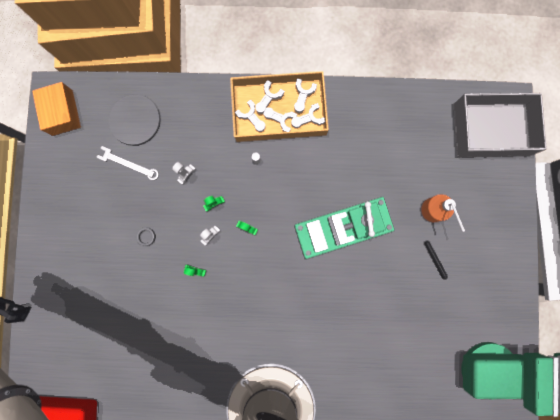

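Scene: bare-steel standing rods at (374,233) and (383,293), with three green look-alikes at (334,228), (400,213) and (358,258). In the top view the steel rods are at (209,234) and (183,172), the clamp at (344,228). I'll compare rod heights and enlarge.

Run:
```python
from h import *
a=pickle.load(open('pics/scene.pkl','rb'));b=pickle.load(open('pics/top.pkl','rb'))
Pb=cloud(b);Pa=cloud(a)
print('base',Pb[380,270])
for n,P,I in(('top',Pb,b['img']),('scene',Pa,a['img'])):
  for nm,(u,v) in {'top':{'A':(209,234),'B':(183,172)},'scene':{'A':(374,233),'B':(383,293)}}[n].items():
    w=P[v-30:v+31,u-30:u+31].reshape(-1,3);c=I[v-30:v+31,u-30:u+31].reshape(-1,3).astype(int)
    m=(w[:,2]>.01)&(np.ptp(c,axis=1)<40); q=w[m]; print(n,nm,len(q),q.mean(0).round(3),'zmax',q[:,2].max().round(3))
    e=q[q[:,2]>q[:,2].max()-.03]; c0=e.mean(0); print('  eye',c0.round(4)); 
    l=q[:,:2]-q[:,:2].mean(0); ev,V=np.linalg.eigh(l.T@l); print('  dir',V[:,1].round(3),np.sqrt(ev/len(q)))
up=lambda i,x0,y0,w,h,k:cv2.resize(i[y0:y0+h,x0:x0+w],None,fx=k,fy=k,interpolation=cv2.INTER_CUBIC)
i1=up(a['img'],310,190,130,130,3);i2=up(b['img'],150,150,130,130,3)
cv2.imwrite('pics/c1.png',np.hstack([i1,i2])[:,:,::-1])
i1=up(a['img'],185,155,110,80,7);
i2=up(b['img'],285,190,114,76,7)
cv2.imwrite('pics/c2.png',i2[:,:,::-1]); cv2.imwrite('pics/c3.png',i1[:,:,::-1])
```

```text
base [0.0794354  0.00174487 0.01277142]
top A 196 [0.467 0.155 0.183] zmax 1.316
  eye [ 0.4261 -0.0429  1.3164]
  dir [0.183 0.983] [0.01625738 0.06917549]
top B 273 [0.625 0.236 0.142] zmax 1.316
  eye [ 0.4261 -0.0429  1.3164]
  dir [0.581 0.814] [0.01411722 0.08647577]
scene A 413 [0.5   0.189 0.088] zmax 0.882
  eye [1.1916 0.2972 0.8825]
  dir [-0.993 -0.121] [0.01967957 0.14135038]
scene B 533 [0.66  0.257 0.088] zmax 0.882
  eye [1.1916 0.2972 0.8825]
  dir [-0.997 -0.074] [0.0117893  0.08191576]
```

View pics/c1.png

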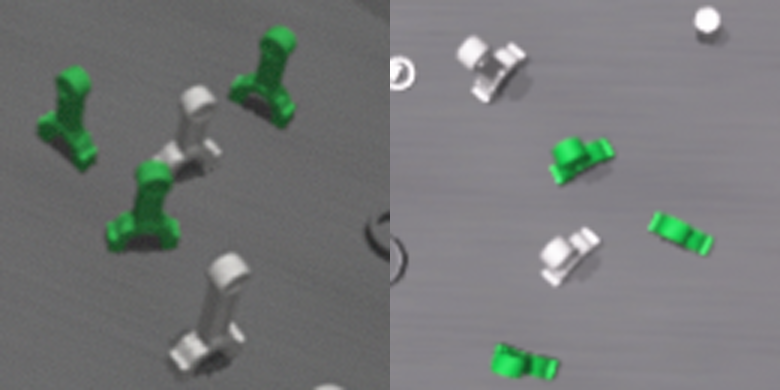

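View pics/c2.png

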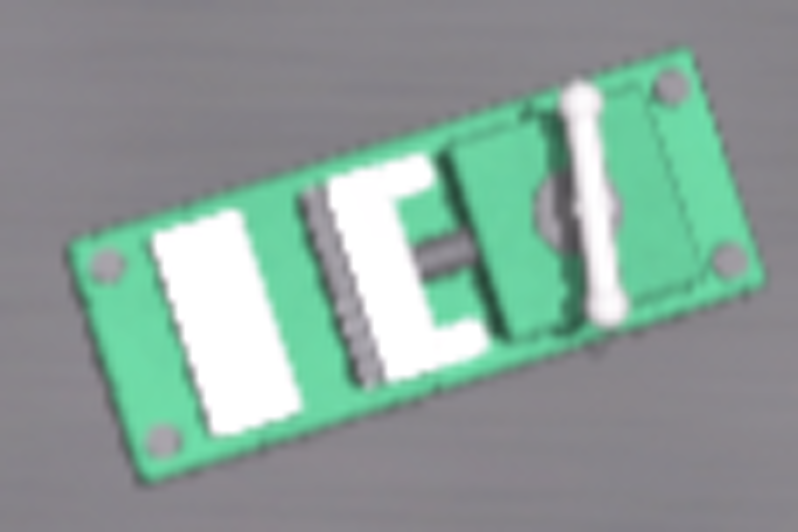

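Rod A (top 209,234 / scene 374,233) is the shorter steel one (B at 183,172 is visibly taller). The T bar sits about 10° clockwise of the jaw line. Now the numbers.

Run:
```python
from h import *
a=pickle.load(open('pics/scene.pkl','rb'));b=pickle.load(open('pics/top.pkl','rb'))
Pb=cloud(b);Pa=cloud(a)
for nm,c0 in {'A':(.48,.17),'B':(.65,.25)}.items():
  for n,P,I in(('top',Pb,b['img']),('scene',Pa,a['img'])):
    I=I.astype(int); m=(P[...,2]>.012)&(P[...,2]<.2)&(np.hypot(P[...,0]-c0[0],P[...,1]-c0[1])<.08)&(np.ptp(I,axis=2)<40)
    q=P[m]; 
    if len(q)<5: print(nm,n,'none');continue
    z=q[:,2]; e=q[z>z.max()-.028]; f=q[(z<.03)]; print(nm,n,len(q),'zmax',np.sort(z)[-5:].round(3),'eye',e.mean(0).round(4),'low',f.mean(0).round(4))
    l=q[:,:2]-q[:,:2].mean(0); ev,V=np.linalg.eigh(l.T@l); print('  ang',np.degrees(np.arctan2(V[1,1],V[0,1])).round(1),np.sqrt(ev/len(q)).round(4))
# A eye top, triangulated (crop/3): scene eye top centre ~ (310+200/3,190+100/3); top (150+(558-390)/3,150+252/3)
print('triA',tri(a,(310+199/3,190+99/3),b,(150+168/3,150+250/3)))
print('triB',tri(a,(310+229/3,190+270/3),b,(150+83/3,150+52/3)))
t=lambda u,v:(285+u/7,190+v/7)
for n,z,pts in (('base corners',.015,[(70,243),(690,50),(765,285),(148,485)]),('fixed jaw',.058,[(152,235),(240,212),(302,408),(215,435)]),('pad',.058,[(303,195),(328,185),(360,385),(385,382)]),('balls',.101,[(580,102),(605,305)])):
  w=np.array([onz(b,*t(*p),z)[:2] for p in pts]);print(n,w.round(4).tolist(),'mean',w.mean(0).round(4))
  d=w[1]-w[0];print(np.degrees(np.arctan2(d[1],d[0])))
for p in [(195,320),(590,200),(600,300),(580,105),(270,300)]:
  u=t(*p);print(p,dep(b,*u).round(4))
for nm,p in {'g1':(213,203),'g2':(247,228),'g3':(194,271)}.items(): print(nm,dep(b,*p).round(3))
```

```text
A top 174 zmax [0.101 0.101 0.101 0.102 0.102] eye [0.4716 0.1801 0.0935] low [0.4733 0.1754 0.0224]
  ang 148.4 [0.0108 0.0172]
A scene 351 zmax [0.101 0.101 0.101 0.102 0.104] eye [0.4769 0.176  0.0911] low [0.4768 0.1803 0.0235]
  ang 108.9 [0.0099 0.0257]
B top 251 zmax [0.131 0.131 0.132 0.132 0.134] eye [0.6389 0.2541 0.1242] low [0.638  0.2544 0.0229]
  ang 144.0 [0.0054 0.0137]
B scene 508 zmax [0.131 0.131 0.131 0.131 0.132] eye [0.6461 0.2575 0.1218] low [0.6521 0.254  0.0219]
  ang 135.3 [0.005  0.0122]
triA (array([0.47087434, 0.18073725, 0.09171941]), np.float64(0.005088412562371879))
triB (array([0.6402013 , 0.25658157, 0.1181421 ]), np.float64(0.0020998088708547615))
base corners [[0.5054, -0.0553], [0.5894, -0.3018], [0.496, -0.3325], [0.4105, -0.0886]] mean [ 0.5003 -0.1945]
-71.17890496512389
fixed jaw [[0.5067, -0.0863], [0.5165, -0.12], [0.4419, -0.1453], [0.4307, -0.1122]] mean [ 0.4739 -0.116 ]
-73.81073106530748
pad [[0.5237, -0.1441], [0.5278, -0.1537], [0.4513, -0.1674], [0.4527, -0.177]] mean [ 0.4889 -0.1605]
-66.69060204164904
balls [[0.5579, -0.2436], [0.4824, -0.2537]] mean [ 0.5202 -0.2487]
-172.34619166888973
(195, 320) [ 0.4746 -0.1037  0.0559]
(590, 200) [ 0.5208 -0.2465  0.1081]
(600, 300) [ 0.4837 -0.25    0.1118]
(580, 105) [ 0.5559 -0.2422  0.1092]
(270, 300) [ 0.4843 -0.1343  0.0283]
g1 [0.553 0.165 0.079]
g2 [0.488 0.071 0.096]
g3 [0.373 0.205 0.096]
```

```bash
cat >> h.py <<'E'
from scipy.spatial.transform import Rotation as Ro
def go(p,yaw=None):
    "remaining shift (shares of .2 m, tool axes) and turn (share of 180 deg) for tool y at world yaw, pointing down"
    s=manip.sense();R=Ro.from_rotvec(s['ee_rot'])
    print('t',round(s['clock'],2),'tcp',s['tool_pos'].round(4),'q7',s['q'][6].round(2),'F',s['contact_force'].round(1))
    print('shift',(R.inv().apply(np.array(p)-s['tool_pos'])/.2).round(4))
    if yaw is not None:
        y=np.radians(yaw);Y=np.array([np.cos(y),np.sin(y),0]);Z=np.array([0,0,-1.]);T=Ro.from_matrix(np.c_[np.cross(Y,Z),Y,Z])
        print('turn',((R.inv()*T).as_rotvec()/np.pi).round(4),'after-turn shift',(T.inv().apply(np.array(p)-s['tool_pos'])/.2).round(4))
E
python3 - <<'E'
from h import *
go((.474,.178,.26),45)
s=optics.snapshot('wrist');R=Ro.from_rotvec(manip.sense()['ee_rot'])
T=s['cam_to_world'];print('cam in tool',R.inv().apply(T[:3,3]-manip.sense()['tool_pos']).round(3),'look',R.inv().apply(-T[:3,2]).round(3),s['mtx'][0,0])
E
```

```text
t 0.1 tcp [0.3041 0.602  0.2304] q7 -0.08 F [-0.4 -0.7 -0.9]
shift [-1.714  -1.5095 -0.1452]
turn [-5.000e-04  1.000e-04  1.011e-01] after-turn shift [-2.0997 -0.8985 -0.1478]
cam in tool [ 0.067  0.001 -0.143] look [-0.267 -0.001  0.964] 360.7483166004583
```

>>> play_rows([
  {"delta_pos": [-0.24, -0.152, -0.018], "angular": [0, 0, 0.0126], "fingers": -1},
  {"delta_pos": [-0.24, -0.152, -0.018], "angular": [0, 0, 0.0126], "fingers": -1},
  {"delta_pos": [-0.24, -0.152, -0.018], "angular": [0, 0, 0.0126], "fingers": -1},
  {"delta_pos": [-0.24, -0.152, -0.018], "angular": [0, 0, 0.0126], "fingers": -1},
  {"delta_pos": [-0.24, -0.152, -0.018], "angular": [0, 0, 0.0126], "fingers": -1},
  {"delta_pos": [-0.24, -0.152, -0.018], "angular": [0, 0, 0.0126], "fingers": -1},
  {"delta_pos": [-0.24, -0.152, -0.018], "angular": [0, 0, 0.0126], "fingers": -1},
  {"delta_pos": [-0.24, -0.152, -0.018], "angular": [0, 0, 0.0126], "fingers": -1},
])

```text
clock: 1.15
tool_pos: [0.4809, 0.1836, 0.2602]
ee_rot: [1.203, 2.902, 0.0]
contact_force: [0.2, -0.1, 0.2]
finger_gap: 0.085
finger_force: 0.0
```

>>> play_rows([
  {"delta_pos": [0, 0, 0], "angular": [0, 0, 0], "fingers": -0.3},
  {"delta_pos": [0, 0, 0], "angular": [0, 0, 0], "fingers": -0.3},
  {"delta_pos": [0, 0, 0], "angular": [0, 0, 0], "fingers": -0.3},
])

```text
clock: 1.52
tool_pos: [0.48, 0.1871, 0.2598]
ee_rot: [-1.197, -2.904, 0.0]
contact_force: [-0.1, -0.1, 0.4]
finger_gap: 0.0559
finger_force: 0.0
```

Run:
```python
from h import *
go((.474,.178,.26),45)
s=snap('wrist','w1');print(manip.sense()['finger_gap'])
P=cloud(s);c0=(.474,.178);I=s['img'].astype(int)
m=(P[...,2]>.085)&(P[...,2]<.115)&(np.hypot(P[...,0]-c0[0],P[...,1]-c0[1])<.045)&(np.ptp(I,axis=2)<40)
print(P[m].mean(0),m.sum(),P[m].max(0),P[m].min(0))
l=P[m][:,:2]-P[m][:,:2].mean(0);ev,V=np.linalg.eigh(l.T@l);print(np.degrees(np.arctan2(V[1,1],V[0,1])),ev)
```

```text
t 1.52 tcp [0.48   0.1871 0.2598] q7 0.35 F [-0.1 -0.1  0.4]
shift [-0.0106 -0.0535 -0.0009]
turn [-0.0001 -0.0002  0.0012] after-turn shift [-0.0108 -0.0535 -0.0009]
0.05534056217417444
[0.47061596 0.18352004 0.09701737] 635 [0.48763889 0.19671872 0.10168836] [0.4564585  0.16801687 0.08502203]
139.28274110854633 [0.0171181 0.0356248]
```

View pics/w1.png

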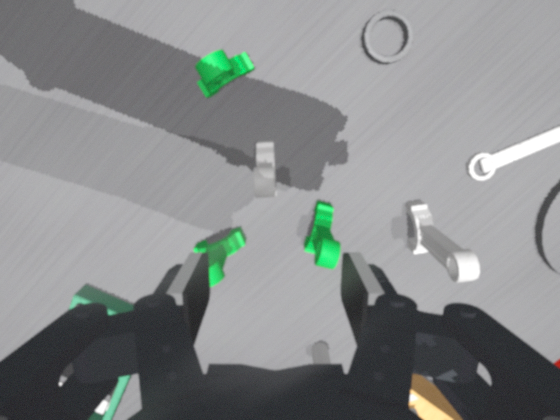

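Wrist view: steel rod at (264,168), with the eye near (265,185), its long side along the image's vertical (tool x), so the yaw of 45° fits. Refining the eye's top.

Run:
```python
from h import *
s=pickle.load(open('pics/w1.pkl','rb'));P=cloud(s)
m=(P[...,2]>.0965)&(P[...,2]<.106);m[:130]=0;m[215:]=0;m[:,:240]=0;m[:,290:]=0
q=P[m];print(len(q),q.mean(0))
c,sz,an=cv2.minAreaRect((q[:,:2]*1e4).astype(np.float32));print(np.array(c)/1e4,sz,an)
u=np.argwhere(m);print(u.min(0),u.max(0))
cv2.imwrite('pics/c4.png',cv2.resize(s['img'][120:230,220:320],None,fx=5,fy=5,interpolation=cv2.INTER_CUBIC)[:,:,::-1])
# side edges at eye top
for cc in (q[:,:2].mean(0),):go((cc[0],cc[1],.2),45)
```

```text
417 [0.47186276 0.1821726  0.09899304]
[0.47185815 0.18225444] (177.94097900390625, 201.1883544921875) 49.007564544677734
[173 253] [196 274]
t 1.57 tcp [0.4801 0.1871 0.2599] q7 0.35 F [ 0.4 -0.1 -0.4]
shift [ 0.0118 -0.0461  0.2993]
turn [-0.0001 -0.0001  0.0012] after-turn shift [ 0.0118 -0.0463  0.2993]
```

View pics/c4.png

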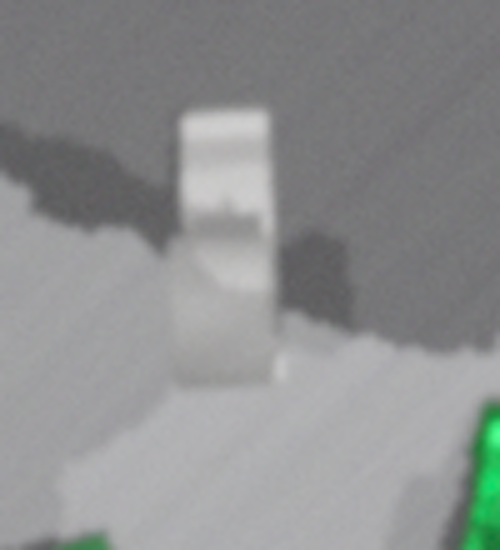

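>>> play_rows([
  {"delta_pos": [0.0118, -0.0463, 0.0], "angular": [0, 0, -0.0127], "fingers": -0.3},
  {"delta_pos": [0, 0, 0.19], "angular": [0, 0, 0], "fingers": -0.3},
  {"delta_pos": [0, 0, 0.19], "angular": [0, 0, 0], "fingers": -0.3},
  {"delta_pos": [0, 0, 0.19], "angular": [0, 0, 0], "fingers": -0.3},
  {"delta_pos": [0, 0, 0.15], "angular": [0, 0, 0], "fingers": -0.3},
  {"delta_pos": [0, 0, 0.1], "angular": [0, 0, 0], "fingers": -0.3},
  {"delta_pos": [0, 0, 0.0], "angular": [0, 0, 0], "fingers": -0.3},
  {"delta_pos": [0, 0, 0.0], "angular": [0, 0, 0], "fingers": -0.3},
])

```text
clock: 2.58
tool_pos: [0.4726, 0.181, 0.0969]
ee_rot: [1.141, 2.926, 0.001]
contact_force: [0.5, 0.1, -1.1]
finger_gap: 0.0554
finger_force: 0.0
```

Run:
```python
from h import *
go((.4719,.1822,.066),47.5)
s=snap('wrist','w2')
P=cloud(s);q=P[(P[...,2]>.094)&(P[...,2]<.106)&(np.hypot(P[...,0]-.472,P[...,1]-.182)<.022)];print(len(q),len(q)and q.mean(0))
```

```text
t 2.58 tcp [0.4726 0.181  0.0969] q7 0.46 F [ 0.5  0.1 -1.1]
shift [0.0068 0.0019 0.1544]
turn [ 0.0003  0.0001 -0.0006] after-turn shift [0.0068 0.002  0.1544]
1956 [0.47029456 0.18403602 0.09817012]
```

View pics/w2.png

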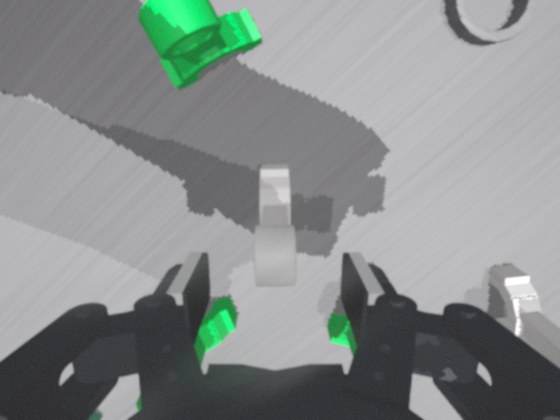

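Rod sits centred between the fingers (eye at (275,255)) and square to them; descend and grip.

>>> play_rows([
  {"delta_pos": [0.012, 0.0, 0.08], "angular": [0, 0, 0], "fingers": -0.3},
  {"delta_pos": [0, 0, 0.072], "angular": [0, 0, 0], "fingers": -0.3},
  {"delta_pos": [0, 0, 0], "angular": [0, 0, 0], "fingers": 0.1},
  {"delta_pos": [0, 0, 0], "angular": [0, 0, 0], "fingers": 0.6},
  {"delta_pos": [0, 0, 0], "angular": [0, 0, 0], "fingers": 1},
  {"delta_pos": [0, 0, 0], "angular": [0, 0, 0], "fingers": 1},
  {"delta_pos": [0, 0, 0], "angular": [0, 0, 0], "fingers": 1},
  {"delta_pos": [0, 0, 0], "angular": [0, 0, 0], "fingers": 1},
])

```text
clock: 3.62
tool_pos: [0.4707, 0.1823, 0.0658]
ee_rot: [1.143, 2.926, 0.0]
contact_force: [0.2, -0.2, -1.3]
finger_gap: 0.0171
finger_force: 58.5
```

>>> play_rows([
  {"delta_pos": [0, 0, -0.05], "angular": [0, 0, 0], "fingers": 1},
  {"delta_pos": [0, 0, -0.15], "angular": [0, 0, 0], "fingers": 1},
  {"delta_pos": [0, 0, -0.2], "angular": [0, 0, 0], "fingers": 1},
  {"delta_pos": [0, 0, -0.2], "angular": [0, 0, 0], "fingers": 1},
  {"delta_pos": [0, 0, -0.1], "angular": [0, 0, 0], "fingers": 1},
  {"delta_pos": [0, 0, 0], "angular": [0, 0, 0], "fingers": 1},
])

```text
clock: 4.38
tool_pos: [0.4715, 0.1827, 0.2075]
ee_rot: [1.142, 2.924, 0.005]
contact_force: [-0.3, -1.8, -3.4]
finger_gap: 0.017
finger_force: 58.9
```

Run:
```python
from h import *
go((.483,-.144,.206),108.8)
print(manip.sense()['finger_gap'])
```

```text
t 4.38 tcp [0.4715 0.1827 0.2075] q7 0.4 F [-0.3 -1.8 -3.4]
shift [-1.1494 -1.1621  0.0043]
turn [ 0.0009  0.0009 -0.3415] after-turn shift [ 0.4718 -1.5649  0.0076]
0.017011500438185334
```

>>> play_rows([
  {"delta_pos": [-0.07, -0.07, 0], "angular": [0, 0, 0], "fingers": 1},
  {"delta_pos": [-0.16, -0.162, 0], "angular": [0, 0, 0], "fingers": 1},
  {"delta_pos": [-0.19, -0.19, 0], "angular": [0, 0, 0], "fingers": 1},
  {"delta_pos": [-0.19, -0.19, 0], "angular": [0, 0, 0], "fingers": 1},
  {"delta_pos": [-0.19, -0.19, 0], "angular": [0, 0, 0], "fingers": 1},
  {"delta_pos": [-0.16, -0.16, 0], "angular": [0, 0, 0], "fingers": 1},
  {"delta_pos": [-0.12, -0.13, 0], "angular": [0, 0, 0], "fingers": 1},
  {"delta_pos": [-0.07, -0.07, 0], "angular": [0, 0, 0], "fingers": 1},
])

```text
clock: 5.38
tool_pos: [0.4801, -0.1479, 0.2044]
ee_rot: [-1.148, -2.922, 0.003]
contact_force: [0.3, -0.2, -3.0]
finger_gap: 0.017
finger_force: 58.8
```

>>> play_rows([
  {"delta_pos": [0, 0, 0], "angular": [0, 0, -0.0427], "fingers": 1},
  {"delta_pos": [0, 0, 0], "angular": [0, 0, -0.0427], "fingers": 1},
  {"delta_pos": [0, 0, 0], "angular": [0, 0, -0.0427], "fingers": 1},
  {"delta_pos": [0, 0, 0], "angular": [0, 0, -0.0427], "fingers": 1},
  {"delta_pos": [0, 0, 0], "angular": [0, 0, -0.0427], "fingers": 1},
  {"delta_pos": [0, 0, 0], "angular": [0, 0, -0.0427], "fingers": 1},
  {"delta_pos": [0, 0, 0], "angular": [0, 0, -0.0427], "fingers": 1},
  {"delta_pos": [0, 0, 0], "angular": [0, 0, -0.0427], "fingers": 1},
])

```text
clock: 6.38
tool_pos: [0.4804, -0.1456, 0.2041]
ee_rot: [0.518, -3.095, -0.001]
contact_force: [-0.4, 0.1, -2.9]
finger_gap: 0.017
finger_force: 58.7
```

>>> play_rows([
  {"delta_pos": [0, 0, 0], "angular": [0, 0, 0], "fingers": 1},
  {"delta_pos": [0, 0, 0], "angular": [0, 0, 0], "fingers": 1},
])

```text
clock: 6.62
tool_pos: [0.4814, -0.145, 0.205]
ee_rot: [0.508, -3.099, -0.0]
contact_force: [-0.2, -0.2, -2.9]
finger_gap: 0.0173
finger_force: 58.7
```

Run:
```python
from h import *
go((.483,-.144,.206),108.8)
snap('wrist','w3')
```

```text
t 6.62 tcp [ 0.4814 -0.145   0.205 ] q7 2.14 F [-0.2 -0.2 -2.9]
shift [-0.0093  0.0023 -0.0052]
turn [ 0.0002 -0.0005 -0.0009] after-turn shift [-0.0093  0.0023 -0.0052]
```

View pics/w3.png

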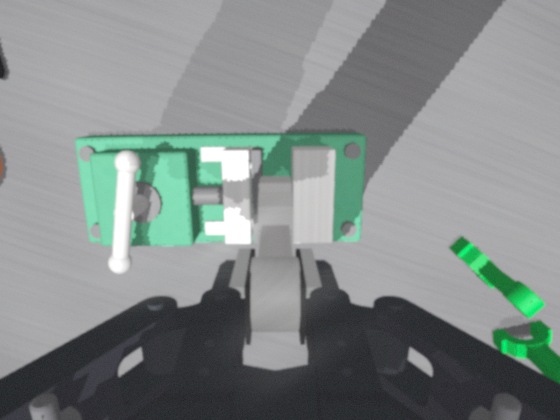

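Wrist view: rod held straight between the pads, (275,290); fixed jaw spans columns 293–334, dark pad near 255, handle ball ends at (127,160) and (120,262). Measuring jaw edges and handle.

Run:
```python
from h import *
s=pickle.load(open('pics/w3.pkl','rb'));P=cloud(s)
def reg(z0,z1,u0,u1,v0,v1):
    m=np.zeros(P.shape[:2],bool);m[v0:v1,u0:u1]=1;m&=(P[...,2]>z0)&(P[...,2]<z1);return P[m]
def rect(n,q):
    c,sz,an=cv2.minAreaRect((q[:,:2]*1e3).astype(np.float32));print(n,len(q),np.array(c).round(1),np.round(sz,1),round(an,2),'z',np.median(q[:,2]).round(4))
rect('fixed',reg(.053,.064,284,345,135,255))
rect('base',reg(.02,.035,60,380,125,255))
rect('moving',reg(.053,.064,210,262,140,250))
h=reg(.093,.12,95,150,140,285);rect('handle',h)
for n,q in(('b1',reg(.093,.12,110,145,148,172)),('b2',reg(.093,.12,105,135,250,275))): print(n,q.mean(0).round(4),q[:,2].max())
for n,z,pts in(('fixface',.058,[(293.5,150),(293.5,241)]),('padface',.058,[(261,151),(259,180)]),('balls',.103,[(127,160),(120,262)])):
    print(n,[onz(s,*p,z).round(4).tolist() for p in pts])
# rod flat sides just under fingers: beam
c=np.array([.482,-.141]);Y=np.array([-.322,.947])
q=reg(.06,.2,240,310,175,345);print('rod pts',len(q),q.min(0).round(3),q.max(0).round(3))
f=reg(.06,.1,250,300,170,245);d=(f[:,:2]-manip.sense()['tool_pos'][:2])@Y;print('feet y rel tcp',len(f),np.percentile(d,[1,99]).round(4),f[:,2].min(),)
```

```text
fixed 3817 [ 477.3 -113.3] [79.5 34.2] 18.94 z 0.0582
base 10174 [ 503.  -189.6] [ 99.7 259.6] 18.97 z 0.0302
moving 3163 [ 497.7 -175.2] [80.2 41.5] 15.31 z 0.058
handle 2341 [ 522.4 -245.7] [92.1 16.3] 7.75 z 0.1064
b1 [ 0.4834 -0.2498  0.1065] 0.1108518945824433
b2 [ 0.5574 -0.2395  0.1066] 0.11106264640700353
fixface [[0.4452, -0.1413, 0.058], [0.5184, -0.1157, 0.058]]
padface [[0.4542, -0.1657, 0.058], [0.4772, -0.16, 0.058]]
balls [[0.4835, -0.2515, 0.103], [0.5601, -0.2403, 0.103]]
rod pts 2346 [ 0.453 -0.172  0.06 ] [ 0.511 -0.114  0.2  ]
feet y rel tcp 5 [-0.0188  0.0192] 0.06004419744454681
```

Run:
```python
from h import *
go((.4861,-.1408,.099),108.96)
```

```text
t 6.67 tcp [ 0.4816 -0.1449  0.2052] q7 2.14 F [-0.3  0.1 -2.9]
shift [-0.0283  0.0121  0.5309]
turn [ 0.0001 -0.0004 -0.0016] after-turn shift [-0.0278  0.0121  0.5309]
```

>>> play_rows([
  {"delta_pos": [-0.028, 0.012, 0.0], "angular": [0, 0, -0.0016], "fingers": 1},
  {"delta_pos": [0, 0, 0.1], "angular": [0, 0, 0], "fingers": 1},
  {"delta_pos": [0, 0, 0.12], "angular": [0, 0, 0], "fingers": 1},
  {"delta_pos": [0, 0, 0.1], "angular": [0, 0, 0], "fingers": 1},
  {"delta_pos": [0, 0, 0.0], "angular": [0, 0, 0], "fingers": 1},
  {"delta_pos": [0, 0, 0], "angular": [0, 0, 0], "fingers": 1},
])

```text
clock: 7.42
tool_pos: [0.4875, -0.1404, 0.1424]
ee_rot: [-0.521, 3.097, -0.0]
contact_force: [0.3, -0.4, -3.4]
finger_gap: 0.017
finger_force: 58.7
```

Run:
```python
from h import *
go((.4861,-.1408,.099),108.96)
s=snap('wrist','w4')
cv2.imwrite('pics/w4c.png',cv2.resize(s['img'][100:340,180:380],None,fx=2.5,fy=2.5,interpolation=cv2.INTER_CUBIC)[:,:,::-1])
```

```text
t 7.42 tcp [ 0.4875 -0.1404  0.1424] q7 2.17 F [ 0.3 -0.4 -3.4]
shift [0.0076 0.0003 0.2169]
turn [-0.0002  0.0003  0.0009] after-turn shift [7.400e-03 2.000e-04 2.169e-01]
```

View pics/w4c.png

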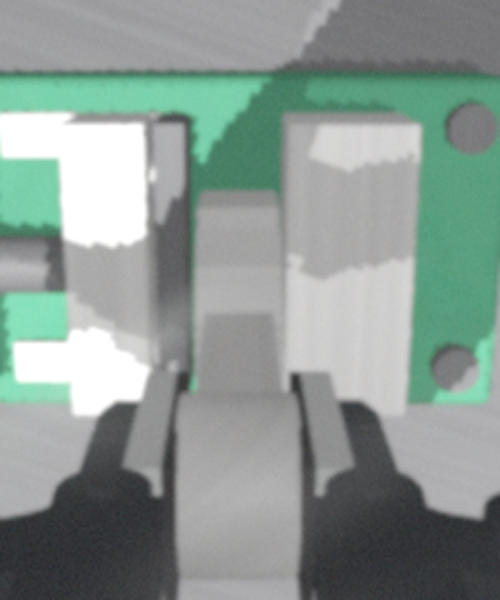

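Crop: the rod's foot (columns 197–279) hangs within the gap between the dark pad (188) and the fixed jaw (285), parallel to both. Quick check along the jaws.

Run:
```python
from h import *
s=pickle.load(open('pics/w4.pkl','rb'));P=cloud(s);b=np.array([.485,-.1375]);X=np.array([.946,.325]);Y=np.array([-.325,.946])
for n,(u,v) in {'foot top':(275,186),'foot mid':(275,200),'foot end':(275,178),'jaw':(320,152),'jawtop':(320,165),'bed':(258,160)}.items():
    p=P[v,u];print(n,p[2].round(4),'x',((p[:2]-b)@X).round(4),'y',((p[:2]-b)@Y).round(4))
m=np.zeros(P.shape[:2],bool);m[170:230,250:300]=1;m&=(P[...,2]>.068)&(P[...,2]<.14)
q=P[m];x=(q[:,:2]-b)@X;y=(q[:,:2]-b)@Y;print('rod x',np.percentile(x,[0,2,98]).round(4),'y',np.percentile(y,[2,50,98]).round(4),'z',q[:,2].min())
m=np.zeros(P.shape[:2],bool);m[130:270,285:350]=1;m&=(abs(P[...,2]-.058)<.003)
q=P[m];x=(q[:,:2]-b)@X;y=(q[:,:2]-b)@Y;print('fixed jaw x',np.percentile(x,[1,99]).round(4),'y',np.percentile(y,[1,99]).round(4))
```

```text
foot top 0.0965 x -0.024 y -0.0033
foot mid 0.1031 x -0.018 y -0.0033
foot end 0.0827 x -0.0256 y -0.0034
jaw 0.0587 x -0.0376 y 0.0248
jawtop 0.0583 x -0.0293 y 0.0251
bed 0.0309 x -0.0284 y -0.0155
rod x [-0.026  -0.0259 -0.0065] y [-0.0123 -0.0038  0.0052] z 0.07867209107777964
fixed jaw x [-0.0388  0.0367] y [0.0087 0.0422]
```

>>> play_rows([
  {"delta_pos": [0.018, 0.0, 0.0], "angular": [0, 0, 0.0], "fingers": 1},
  {"delta_pos": [0, 0, 0.08], "angular": [0, 0, 0], "fingers": 1},
  {"delta_pos": [0, 0, 0.07], "angular": [0, 0, 0], "fingers": 1},
  {"delta_pos": [0, 0, 0.04], "angular": [0, 0, 0], "fingers": 1},
  {"delta_pos": [0, 0, 0.02], "angular": [0, 0, 0], "fingers": 1},
  {"delta_pos": [0, 0, 0.01], "angular": [0, 0, 0], "fingers": 1},
  {"delta_pos": [0, 0, 0], "angular": [0, 0, 0], "fingers": 1},
  {"delta_pos": [0, 0, 0], "angular": [0, 0, 0], "fingers": 1},
])

```text
clock: 8.48
tool_pos: [0.4837, -0.1416, 0.098]
ee_rot: [-0.521, 3.097, -0.0]
contact_force: [-0.3, 0.6, -1.4]
finger_gap: 0.0169
finger_force: 58.9
```

>>> play_rows([
  {"delta_pos": [0, 0, 0.005], "angular": [0, 0, 0.0], "fingers": 1},
  {"delta_pos": [0, 0, 0.0], "angular": [0, 0, 0], "fingers": 1},
  {"delta_pos": [0, 0, 0.0], "angular": [0, 0, 0], "fingers": 1},
])

```text
clock: 8.85
tool_pos: [0.4834, -0.1416, 0.0967]
ee_rot: [-0.522, 3.098, 0.0]
contact_force: [0.2, 0.1, -2.5]
finger_gap: 0.017
finger_force: 58.9
```

>>> play_rows([
  {"delta_pos": [0, 0, 0.004], "angular": [0, 0, 0.0], "fingers": 1},
  {"delta_pos": [0, 0, 0.0], "angular": [0, 0, 0], "fingers": 1},
  {"delta_pos": [0, 0, 0.0], "angular": [0, 0, 0], "fingers": 1},
])

```text
clock: 9.22
tool_pos: [0.4834, -0.1416, 0.0958]
ee_rot: [0.522, -3.098, -0.0]
contact_force: [-0.2, 0.5, -3.4]
finger_gap: 0.0173
finger_force: 58.9
```

>>> play_rows([
  {"delta_pos": [0, 0, 0.004], "angular": [0, 0, 0.0], "fingers": 1},
  {"delta_pos": [0, 0, 0.0], "angular": [0, 0, 0], "fingers": 1},
  {"delta_pos": [0, 0, 0.0], "angular": [0, 0, 0], "fingers": 1},
])

```text
clock: 9.6
tool_pos: [0.4835, -0.1416, 0.0958]
ee_rot: [-0.521, 3.098, 0.0]
contact_force: [-2.3, -0.3, 5.5]
finger_gap: 0.0168
finger_force: 60.0
```

>>> play_rows([
  {"delta_pos": [0, 0, 0], "angular": [0, 0, 0.0], "fingers": 0.5},
  {"delta_pos": [0, 0, 0.0], "angular": [0, 0, 0], "fingers": 0.3},
  {"delta_pos": [0, 0, 0.0], "angular": [0, 0, 0], "fingers": 0.0},
  {"delta_pos": [0, 0, 0.0], "angular": [0, 0, 0], "fingers": -0.2},
  {"delta_pos": [0, 0, 0.0], "angular": [0, 0, 0], "fingers": -0.2},
  {"delta_pos": [0, 0, -0.1], "angular": [0, 0, 0], "fingers": -0.2},
  {"delta_pos": [0, 0, -0.25], "angular": [0, 0, 0], "fingers": -0.2},
  {"delta_pos": [0, 0, -0.25], "angular": [0, 0, 0], "fingers": -0.2},
])

```text
clock: 10.6
tool_pos: [0.4829, -0.1415, 0.2162]
ee_rot: [0.521, -3.097, -0.0]
contact_force: [0.7, 0.0, 0.6]
finger_gap: 0.0512
finger_force: 0.0
```

Run:
```python
from h import *
# handle: grasp over its bar centre; yaw of bar ~7.75 -> tool y 97.75
go((.5215,-.2465,.195),97.75)
snap('wrist','w5')
```

```text
t 10.6 tcp [ 0.4829 -0.1415  0.2162] q7 2.14 F [0.7 0.  0.6]
shift [-0.0104 -0.559   0.1057]
turn [ 0.0001 -0.0003  0.0631] after-turn shift [-0.1202 -0.546   0.1059]
```

View pics/w5.png

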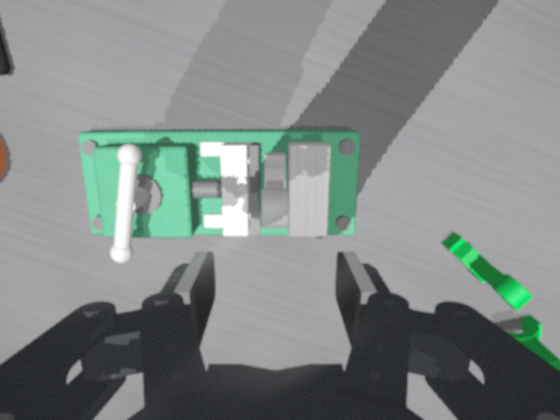

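View: rod stands upright between pad and fixed jaw (275,190). Now over the handle.

>>> play_rows([
  {"delta_pos": [-0.01, -0.14, 0], "angular": [0, 0, 0], "fingers": -0.2},
  {"delta_pos": [0, -0.14, 0], "angular": [0, 0, 0], "fingers": -0.2},
  {"delta_pos": [0, -0.14, 0], "angular": [0, 0, 0], "fingers": -0.2},
  {"delta_pos": [0, -0.14, 0], "angular": [0, 0, 0], "fingers": -0.2},
  {"delta_pos": [0, 0, 0], "angular": [0, 0, 0.0315], "fingers": -0.2},
  {"delta_pos": [0, 0, 0], "angular": [0, 0, 0.0315], "fingers": -0.2},
  {"delta_pos": [0, 0, 0], "angular": [0, 0, 0], "fingers": 0.2},
  {"delta_pos": [0, 0, 0], "angular": [0, 0, 0], "fingers": 0.2},
])

```text
clock: 11.65
tool_pos: [0.5219, -0.2466, 0.215]
ee_rot: [0.216, -3.134, -0.0]
contact_force: [0.5, -0.9, 0.2]
finger_gap: 0.034
finger_force: 0.0
```

```bash
cat > m.py <<'E'
from h import *
def handle(s):
    P=cloud(s);q=P[(P[...,2]>.096)&(P[...,2]<.115)&(np.hypot(P[...,0]-.5215,P[...,1]+.2465)<.06)]
    c,sz,an=cv2.minAreaRect((q[:,:2]*1e3).astype(np.float32));print('handle',len(q),np.array(c).round(1),np.round(sz,1),round(an,2),'z',np.median(q[:,2]).round(4))
def rod(s):
    P=cloud(s);q=P[(P[...,2]>.07)&(P[...,2]<.137)&(np.hypot(P[...,0]-.486,P[...,1]+.141)<.035)]
    print('rod',len(q));
    if len(q): e=q[q[:,2]>.126]; print(' zmax',np.percentile(q[:,2],99).round(4),'eye',e.mean(0).round(4))
E
python3 - <<'E'
from m import *
s=snap('wrist','w6');handle(s);rod(s);handle(pickle.load(open('pics/w5.pkl','rb')));rod(pickle.load(open('pics/w5.pkl','rb')))
t=snap('top','t6');rod(t);handle(t)
go((.5215,-.2465,.095),97.75);print(manip.sense()['finger_gap'])
E
```

```text
handle 2117 [ 522.2 -246.5] [90.1 16.3] 7.9 z 0.1065
rod 1897
 zmax 0.1306 eye [ 0.4846 -0.1419  0.1285]
handle 2189 [ 522.3 -245.7] [91.4 16.5] 7.36 z 0.1064
rod 1188
 zmax 0.1309 eye [ 0.4844 -0.1416  0.1288]
rod 82
 zmax 0.1318 eye [ 0.4811 -0.1414  0.1287]
handle 98 [ 520.3 -244.7] [89.2 15.2] 4.77 z 0.1062
t 11.75 tcp [ 0.5219 -0.2467  0.2151] q7 2.18 F [-0.8 -0.4  1. ]
shift [0.0021 0.0011 0.6003]
turn [0.     0.     0.0006] after-turn shift [0.0021 0.0011 0.6003]
0.03403120979983943
```

>>> play_rows([
  {"delta_pos": [0, 0, 0.15], "angular": [0, 0, 0], "fingers": 0.2},
  {"delta_pos": [0, 0, 0.2], "angular": [0, 0, 0], "fingers": 0.2},
  {"delta_pos": [0, 0, 0.15], "angular": [0, 0, 0], "fingers": 0.2},
  {"delta_pos": [0, 0, 0.1], "angular": [0, 0, 0], "fingers": 0.2},
  {"delta_pos": [0, 0, 0], "angular": [0, 0, 0], "fingers": 0.2},
  {"delta_pos": [0, 0, 0], "angular": [0, 0, 0], "fingers": 0.2},
  {"delta_pos": [0, 0, 0], "angular": [0, 0, 0], "fingers": 0.2},
])

```text
clock: 12.62
tool_pos: [0.5227, -0.2471, 0.0963]
ee_rot: [-0.213, 3.132, -0.001]
contact_force: [0.1, 0.7, -0.9]
finger_gap: 0.0339
finger_force: 0.0
```

>>> play_rows([
  {"delta_pos": [0, 0, 0], "angular": [0, 0, 0], "fingers": 0.5},
  {"delta_pos": [0, 0, 0], "angular": [0, 0, 0], "fingers": 0.8},
  {"delta_pos": [0, 0, 0], "angular": [0, 0, 0], "fingers": 1},
  {"delta_pos": [0, 0, 0], "angular": [0, 0, 0], "fingers": 1},
  {"delta_pos": [0, 0, 0], "angular": [0, 0, 0], "fingers": 1},
])

```text
clock: 13.25
tool_pos: [0.5223, -0.2467, 0.0958]
ee_rot: [-0.213, 3.134, 0.0]
contact_force: [-1.8, 0.9, 5.5]
finger_gap: 0.0104
finger_force: 58.7
```

Run:
```python
from m import *
go((.5222,-.2465,.095),97.9);print(manip.sense()['finger_gap'],manip.sense()['torque'])
```

```text
t 13.25 tcp [ 0.5223 -0.2467  0.0958] q7 2.24 F [-1.8  0.9  5.5]
shift [0.0003 0.001  0.0041]
turn [ 0.      0.0003 -0.0006] after-turn shift [0.0003 0.001  0.0041]
0.01039005786429692 [0.23898596 0.29892995 0.04285365]
```

>>> play_rows([
  {"delta_pos": [0, 0, 0], "angular": [0, 0, 0.02], "fingers": 1},
  {"delta_pos": [0, 0, 0], "angular": [0, 0, 0.04], "fingers": 1},
  {"delta_pos": [0, 0, 0], "angular": [0, 0, 0.04], "fingers": 1},
  {"delta_pos": [0, 0, 0], "angular": [0, 0, 0.04], "fingers": 1},
  {"delta_pos": [0, 0, 0], "angular": [0, 0, 0.04], "fingers": 1},
  {"delta_pos": [0, 0, 0], "angular": [0, 0, 0.04], "fingers": 1},
  {"delta_pos": [0, 0, 0], "angular": [0, 0, 0.04], "fingers": 1},
  {"delta_pos": [0, 0, 0], "angular": [0, 0, 0], "fingers": 1},
])

```text
clock: 14.25
tool_pos: [0.5223, -0.2466, 0.0958]
ee_rot: [1.051, 2.96, 0.001]
contact_force: [-1.1, 1.3, 6.9]
finger_gap: 0.0099
finger_force: 59.0
```

```bash
cat >> m.py <<'E'
def st():
    s=manip.sense();Y=Ro.from_rotvec(s['ee_rot']).as_matrix()[:,1];yaw=np.degrees(np.arctan2(Y[1],Y[0]))
    print('t',s['clock'].__round__(2),'tcp',s['tool_pos'].round(4),'yaw',yaw.round(1),'screw',np.radians(108.96-yaw).round(3),'F',s['contact_force'].round(1),'M',s['torque'].round(3),'gap',s['finger_gap'].__round__(4))
E
python3 -c "
from m import *
st();st();t=snap('top');rod(t);st()"
```

```text
t 14.25 tcp [ 0.5223 -0.2466  0.0958] yaw 50.9 screw 1.013 F [-1.1  1.3  6.9] M [ 0.372  0.363 -0.062] gap 0.0099
t 14.25 tcp [ 0.5223 -0.2466  0.0958] yaw 50.9 screw 1.013 F [-1.1  1.3  6.9] M [ 0.372  0.363 -0.062] gap 0.0099
rod 83
 zmax 0.1325 eye [ 0.48   -0.1419  0.1289]
t 14.3 tcp [ 0.5223 -0.2465  0.0958] yaw 51.0 screw 1.012 F [-1.5  1.4  6. ] M [ 0.331  0.39  -0.062] gap 0.0101
```

>>> play_rows([
  {"delta_pos": [0, 0, 0], "angular": [0, 0, 0.015], "fingers": 1},
  {"delta_pos": [0, 0, 0], "angular": [0, 0, 0.015], "fingers": 1},
  {"delta_pos": [0, 0, 0], "angular": [0, 0, 0.015], "fingers": 1},
  {"delta_pos": [0, 0, 0], "angular": [0, 0, 0.015], "fingers": 1},
  {"delta_pos": [0, 0, 0], "angular": [0, 0, 0.015], "fingers": 1},
  {"delta_pos": [0, 0, 0], "angular": [0, 0, 0.015], "fingers": 1},
  {"delta_pos": [0, 0, 0], "angular": [0, 0, 0.015], "fingers": 1},
  {"delta_pos": [0, 0, 0], "angular": [0, 0, 0.0], "fingers": 1},
])

```text
clock: 15.3
tool_pos: [0.5224, -0.2465, 0.0958]
ee_rot: [1.521, 2.748, 0.001]
contact_force: [-1.9, 2.1, 6.9]
finger_gap: 0.01
finger_force: 59.2
```

```bash
python3 -c "
from m import *
st();t=snap('top');rod(t);st()"
```

```text
t 15.3 tcp [ 0.5224 -0.2465  0.0958] yaw 32.1 screw 1.342 F [-1.9  2.1  6.9] M [0.401 0.27  0.051] gap 0.01
rod 83
 zmax 0.1329 eye [ 0.4812 -0.1397  0.1289]
t 15.35 tcp [ 0.5224 -0.2465  0.0958] yaw 32.1 screw 1.342 F [-1.4  1.8  7.7] M [0.405 0.299 0.116] gap 0.0098
```

>>> play_rows([
  {"delta_pos": [0, 0, 0], "angular": [0, 0, 0.015], "fingers": 1},
  {"delta_pos": [0, 0, 0], "angular": [0, 0, 0.015], "fingers": 1},
  {"delta_pos": [0, 0, 0], "angular": [0, 0, 0.015], "fingers": 1},
  {"delta_pos": [0, 0, 0], "angular": [0, 0, 0.015], "fingers": 1},
  {"delta_pos": [0, 0, 0], "angular": [0, 0, 0.0], "fingers": 1},
])

```text
clock: 15.98
tool_pos: [0.5224, -0.2465, 0.0958]
ee_rot: [1.773, 2.593, 0.001]
contact_force: [-0.4, 2.0, 7.5]
finger_gap: 0.0099
finger_force: 59.2
```

```bash
python3 -c "
from m import *
st();t=snap('top');rod(t);st()"
```

```text
t 15.97 tcp [ 0.5224 -0.2465  0.0958] yaw 21.3 screw 1.53 F [-0.4  2.   7.5] M [0.391 0.325 0.016] gap 0.0099
rod 83
 zmax 0.1329 eye [ 0.4805 -0.1393  0.1295]
t 16.02 tcp [ 0.5224 -0.2465  0.0958] yaw 21.3 screw 1.53 F [-1.1  1.9  6.1] M [0.399 0.253 0.058] gap 0.0101
```

>>> play_rows([
  {"delta_pos": [0, 0, 0], "angular": [0, 0, 0.015], "fingers": 1},
  {"delta_pos": [0, 0, 0], "angular": [0, 0, 0.015], "fingers": 1},
  {"delta_pos": [0, 0, 0], "angular": [0, 0, 0.015], "fingers": 1},
  {"delta_pos": [0, 0, 0], "angular": [0, 0, 0.015], "fingers": 1},
  {"delta_pos": [0, 0, 0], "angular": [0, 0, 0.0], "fingers": 1},
  {"delta_pos": [0, 0, 0], "angular": [0, 0, 0.0], "fingers": 1},
])

```text
clock: 16.77
tool_pos: [0.5225, -0.2465, 0.0958]
ee_rot: [2.008, 2.415, 0.002]
contact_force: [-1.4, 2.2, 7.0]
finger_gap: 0.0098
finger_force: 59.3
```

```bash
python3 -c "
from m import *
st();
for i in range(3): t=snap('top');st()
rod(t)"
```

```text
t 16.77 tcp [ 0.5225 -0.2465  0.0958] yaw 10.5 screw 1.718 F [-1.4  2.2  7. ] M [0.41  0.234 0.104] gap 0.0098
t 16.82 tcp [ 0.5224 -0.2465  0.0958] yaw 10.5 screw 1.718 F [-1.   1.5  6.8] M [0.433 0.339 0.05 ] gap 0.01
t 16.88 tcp [ 0.5224 -0.2465  0.0958] yaw 10.5 screw 1.718 F [-0.9  1.4  5.7] M [0.379 0.241 0.118] gap 0.0097
t 16.93 tcp [ 0.5225 -0.2465  0.0958] yaw 10.5 screw 1.718 F [-1.4  2.2  7. ] M [0.427 0.261 0.149] gap 0.0101
rod 86
 zmax 0.1314 eye [ 0.4802 -0.1399  0.1282]
```

>>> play_rows([
  {"delta_pos": [0, 0, 0], "angular": [0, 0, 0.015], "fingers": 1},
  {"delta_pos": [0, 0, 0], "angular": [0, 0, 0.015], "fingers": 1},
  {"delta_pos": [0, 0, 0], "angular": [0, 0, 0.01], "fingers": 1},
  {"delta_pos": [0, 0, 0], "angular": [0, 0, 0.0], "fingers": 1},
  {"delta_pos": [0, 0, 0], "angular": [0, 0, 0.0], "fingers": 1},
])

```text
clock: 17.55
tool_pos: [0.5225, -0.2465, 0.0958]
ee_rot: [2.156, 2.285, 0.002]
contact_force: [-1.2, 1.7, 6.6]
finger_gap: 0.01
finger_force: 59.5
```

```bash
python3 -c "
from m import *
st();
for i in range(4): t=snap('top');st()
rod(t)"
```

```text
t 17.55 tcp [ 0.5225 -0.2465  0.0958] yaw 3.3 screw 1.844 F [-1.2  1.7  6.6] M [0.435 0.304 0.103] gap 0.01
t 17.6 tcp [ 0.5225 -0.2465  0.0958] yaw 3.3 screw 1.844 F [-1.7  1.5  5.9] M [0.42  0.333 0.124] gap 0.0101
t 17.65 tcp [ 0.5225 -0.2465  0.0958] yaw 3.3 screw 1.844 F [-1.2  1.6  7.4] M [0.437 0.276 0.193] gap 0.0102
t 17.7 tcp [ 0.5225 -0.2465  0.0958] yaw 3.3 screw 1.844 F [-1.4  2.4  7.2] M [0.354 0.304 0.138] gap 0.0099
t 17.75 tcp [ 0.5225 -0.2465  0.0958] yaw 3.3 screw 1.844 F [-2.3  3.   6.6] M [0.433 0.239 0.151] gap 0.0103
rod 83
 zmax 0.1341 eye [ 0.4801 -0.1383  0.1289]
```

>>> play_rows([
  {"delta_pos": [0, 0, 0], "angular": [0, 0, 0.015], "fingers": 1},
  {"delta_pos": [0, 0, 0], "angular": [0, 0, 0.015], "fingers": 1},
  {"delta_pos": [0, 0, 0], "angular": [0, 0, 0.008], "fingers": 1},
  {"delta_pos": [0, 0, 0], "angular": [0, 0, 0.0], "fingers": 1},
  {"delta_pos": [0, 0, 0], "angular": [0, 0, 0.0], "fingers": 1},
])

```text
clock: 18.38
tool_pos: [0.5225, -0.2465, 0.0958]
ee_rot: [2.288, 2.152, 0.002]
contact_force: [0.2, 2.6, 6.6]
finger_gap: 0.0102
finger_force: 59.7
```

```bash
python3 -c "
from m import *
st();
for i in range(4): t=snap('top');st()
rod(t)"
```

```text
t 18.38 tcp [ 0.5225 -0.2465  0.0958] yaw -3.5 screw 1.963 F [0.2 2.6 6.6] M [0.389 0.318 0.18 ] gap 0.0102
t 18.43 tcp [ 0.5225 -0.2465  0.0958] yaw -3.5 screw 1.963 F [-0.9  2.4  7.5] M [0.408 0.281 0.203] gap 0.0101
t 18.48 tcp [ 0.5225 -0.2465  0.0958] yaw -3.5 screw 1.963 F [-0.6  1.8  7.1] M [0.383 0.342 0.141] gap 0.01
t 18.52 tcp [ 0.5225 -0.2465  0.0958] yaw -3.5 screw 1.963 F [-0.6  2.3  7.2] M [0.356 0.305 0.187] gap 0.0103
t 18.57 tcp [ 0.5225 -0.2465  0.0958] yaw -3.5 screw 1.963 F [-1.2  2.3  7.8] M [0.416 0.335 0.103] gap 0.01
rod 65
 zmax 0.1332 eye [ 0.4815 -0.1375  0.1292]
```

>>> play_rows([
  {"delta_pos": [0, 0, 0], "angular": [0, 0, 0], "fingers": 0.6},
  {"delta_pos": [0, 0, 0], "angular": [0, 0, 0], "fingers": 0.3},
  {"delta_pos": [0, 0, 0], "angular": [0, 0, 0], "fingers": 0.2},
  {"delta_pos": [0, 0, 0], "angular": [0, 0, 0], "fingers": 0.2},
  {"delta_pos": [0, 0, -0.1], "angular": [0, 0, 0], "fingers": 0.2},
  {"delta_pos": [0, 0, -0.25], "angular": [0, 0, 0], "fingers": 0.2},
  {"delta_pos": [0, 0, -0.25], "angular": [0, 0, 0], "fingers": 0.2},
  {"delta_pos": [0, 0, 0], "angular": [0, 0, 0], "fingers": 0.2},
])

```text
clock: 19.58
tool_pos: [0.524, -0.2486, 0.2201]
ee_rot: [2.285, 2.146, 0.007]
contact_force: [0.3, 0.3, -0.1]
finger_gap: 0.0343
finger_force: 0.0
```

```bash
python3 -c "
from m import *
st()
s=snap('wrist','w9');handle(s);rod(s);t=snap('scene');rod(t);handle(t);t=snap('top');rod(t);handle(t)
P=cloud(s);b=np.array([.485,-.1375]);X=np.array([.946,.325]);Y=np.array([-.325,.946])
q=P[(P[...,2]>.062)&(P[...,2]<.137)&(np.hypot(P[...,0]-.485,P[...,1]+.1375)<.04)]
for z0,z1 in((.062,.08),(.08,.1),(.1,.12),(.12,.137)):
  e=q[(q[:,2]>z0)&(q[:,2]<z1)][:,:2]-b
  if len(e): print(z0,len(e),'x',np.percentile(e@X,[2,98]).round(4),'y',np.percentile(e@Y,[2,50,98]).round(4))
"
```

```text
t 19.57 tcp [ 0.524  -0.2486  0.2201] yaw -3.6 screw 1.965 F [ 0.3  0.3 -0.1] M [-0.012 -0.002  0.032] gap 0.0343
handle 2079 [ 522.8 -245.2] [90.1 16.6] 87.75 z 0.1065
rod 1689
 zmax 0.1307 eye [ 0.4843 -0.1383  0.1286]
rod 145
 zmax 0.1323 eye [ 0.4847 -0.136   0.1293]
handle 148 [ 523.  -243.6] [89.  14.4] 87.55 z 0.1066
rod 86
 zmax 0.1332 eye [ 0.4808 -0.1385  0.1291]
handle 52 [ 521.9 -216.3] [16.  28.8] 0.79 z 0.1059
0.062 376 x [-0.0145  0.0142] y [-0.009  -0.006   0.0077]
0.08 47 x [-0.0108  0.0088] y [-0.0075 -0.0068 -0.0055]
0.1 245 x [-0.0144  0.0128] y [-0.0094 -0.0078  0.007 ]
0.12 1349 x [-0.0134  0.0115] y [-0.0093 -0.0005  0.0083]
```

```bash
python3 -c "
from cell import manip
print(manip.close_job())"
```

```text
the job is handed in; nothing more can be done
None
```

The shorter rod stands upright between the jaws, about 1 mm from their middle, and is clamped at roughly 25 N with the handle at about 1.95 rad. The gripper is clear of everything, the bystanders were never approached, and the job is handed in at about 20 s.

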